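# Shut and lock the shoe-bench storage well

## Task

Push the ajar lid of the storage well fully shut, then lock it by pressing three of the steel keys on its panel in this order: the bar, the square, the small round one; each key stays in, so press it lightly, most of the way in or to its end. The cross-shaped key would clear the code: leave it up, do not open the lid any further, and leave the dish, tin, carabiner and shoehorn where they are.

Things in the scene. Friction and masses are not known exactly. Their poses are not given: they have to be found in the camera images.
- unit: Low fixed oak storage unit on the bench, 160 mm (its x) by 330 mm (its y) and 45 mm high; origin at the centre of its underside, z up. Its right part (y -165 to +5 mm) is an open shallow well under the hinged lid; its left part (y +5 to +165 mm) is solid and carries the black lock panel, 148 mm square, centred at x 0, y +85 mm, top at 47 mm. Four steel keys stand on it in a 2 by 2 grid, centres at x -34 or +34 mm and y +51 or +119 mm; which key is in which place varies.
- lid (a joint): Hinge of the oak lid over the well: 0 = shut (lying on the well), positive = open, in rad. It starts ajar at 0.3 to 0.6 and stays where it is left (stiff hinge, about 2 to 3 N at mid-lid pushes it down). The lid is a board 165 mm (x) by 166 mm (y) by 12 mm; the hinge axis is parallel to the unit's y at unit x +80, z 51 mm, on the side away from the robot, and the lid's middle is at unit y -80 mm. Shut, its top is at 57 mm.
- lid_edge (a point): Middle of the lid's free edge, on its upper face; the edge nearest the robot, raised while the lid is ajar.
- bar_mount: Fixed place of the bar key on the lock panel: origin on the panel's surface under the centre of the key, x and y as the unit's.
- bar_top (a point): Centre of the top of the bar key, a plain steel key seen from above as a narrow bar, 46 mm long (along the unit's y) and 14 mm wide; up, its top is 20 mm over the panel (67 mm over the bench), and it sinks with the key.
- bar_key (a joint): How far the bar key is pushed in, in m: 0 = up, 0.010 = the end of its travel (top then 10 mm over the panel). It slides straight down against a steady friction of about 3 N and stays where it is left; it counts as in beyond 0.006. Pushed past its end it yields against a soft spring (about 5 N rising to 16 N over 7 mm more), from which it comes back up to its end position.
- square_mount: Fixed place of the square key on the lock panel: origin on the panel's surface under the centre of the key, x and y as the unit's.
- square_top (a point): Centre of the top of the square key, a plain steel key seen from above as a 34 mm square; up, its top is 20 mm over the panel (67 mm over the bench), and it sinks with the key.
- square_key (a joint): How far the square key is pushed in, in m: 0 = up, 0.010 = the end of its travel (top then 10 mm over the panel). It slides straight down against a steady friction of about 3 N and stays where it is left; it counts as in beyond 0.006. Pushed past its end it yields against a soft spring (about 5 N rising to 16 N over 7 mm more), from which it comes back up to its end position.
- round_mount: Fixed place of the round key on the lock panel: origin on the panel's surface under the centre of the key, x and y as the unit's.
- round_top (a point): Centre of the top of the round key, a plain steel key seen from above as a small round disc, 20 mm across; up, its top is 20 mm over the panel (67 mm over the bench), and it sinks with the key.
- round_key (a joint): How far the round key is pushed in, in m: 0 = up, 0.010 = the end of its travel (top then 10 mm over the panel). It slides straight down against a steady friction of about 3 N and stays where it is left; it counts as in beyond 0.006. Pushed past its end it yields against a soft spring (about 5 N rising to 16 N over 7 mm more), from which it comes back up to its end position.
- cross_mount: Fixed place of the cross key on the lock panel: origin on the panel's surface under the centre of the key, x and y as the unit's.
- cross_top (a point): Centre of the top of the cross key, a plain steel key seen from above as a plus-shaped cross, 42 mm over its arms, each arm 13 mm wide; up, its top is 20 mm over the panel (67 mm over the bench), and it sinks with the key.
- cross_key (a joint): How far the cross key is pushed in, in m: 0 = up, 0.010 = the end of its travel (top then 10 mm over the panel). It slides straight down against a steady friction of about 3 N and stays where it is left; it counts as in beyond 0.006. Pushed past its end it yields against a soft spring (about 5 N rising to 16 N over 7 mm more), from which it comes back up to its end position.
- dish: White ceramic key dish, round, 110 mm across, 26 mm high, right of the unit; origin under its centre. Bystander.
- tin: Closed round tin of polish, 75 mm across, 26 mm high, left of the unit; origin under its centre. Bystander.
- carabiner: Stainless steel carabiner, 83 by 50 mm, 10 mm thick, lying flat on the robot's side of the unit; origin under its middle. Bystander.
- shoehorn: Long red plastic shoehorn, 400 mm long, 40 mm wide, 10 mm high, lying along y beyond the unit; origin under its middle. Bystander.

How it is judged:
By the outcome, as a careful person would: the job done as asked, in the order asked, and still so for the second after the job is handed in, with the robot touching nothing.
It also fails if it takes over 56 s, if anything falls off the work surface, if the arm or the gripper's body presses on something with over 40 N, if the wrist force passes 120 N, or if a joint passes its speed limit or range.

## Robot

A 6-joint arm with a two-finger parallel gripper is mounted at the origin on the work surface. World frame = base frame: x ahead of the robot, y to its left, z up, the work surface at z = 0. Lengths are in m, angles in degrees, forces in N, time in s.
With the tool pointing down it reaches from about 0.375 to 0.9 m from the base axis. Payload 3.1 kg.
Tool frame: the origin (TCP) lies where the fingers leave the gripper's body, on its centre line; the fingertips stand bot.tips_ahead ahead of it and the grasp point (between the pads) lies 51 mm ahead of it (bot.tips_ahead is the distance from the TCP to the fingertips, in m); z points along the fingers, x is the direction in which the jaws open and shut, and the axes are right-handed (so a half turn about z gives the same grasp; the last joint's range is limited). The gripper opens to 87 mm and grips with 3 to 60 N. Pads are 19 mm wide; open, the fingers measure 117 mm over their backs; the gripper's body (75 mm by 190 mm) begins 51 mm behind the grasp point.
Start: joints at [59.33, 30.224, 82.088, -0, 67.689, -10.227], TCP at [0.218, 0.586, 0.292] pointing down, gripper open.
Joint ranges: [-176.69, 176.69], [-43.24, 126.21], [12.49, 139.97], [-82, 262], [0, 151.66], [-163.58, 163.58]. Speed limits (degrees/s): [159.86, 159.86, 180, 180, 180, 180].

## Interface

Orientations are given as a 3x3 rotation matrix whose columns are the frame's x, y, z axes.
In Python, from rig import bot, vision, nets gives the robot as it stands.
- The arm moves only by the tool play_rows, never from a script. Its argument "series" is a list of rows, each an object of numbers: "tx", "ty", "tz": the shift along the world's x, y, z as a fraction of full scale; "turn": the turn about the world's z as a fraction of full scale. A call has 1 to 10 rows; each row shifts and turns the commanded pose from where the row before left it; what a row does not reach is not made up. Full scale, the value 1, is 0.8 m for a shift and 60 degrees for a turn. A row lasts 1/10 s, in which the tool goes at most 50 mm and 8.59 degrees, less where a joint would pass 70% of its speed; a pose out of reach is approached as far as the arm can. A call with a number of a shift or a turn outside -1 to 1 is refused whole. A call with a gripper value outside its range is refused whole. "gripper" is the opening, from 0 (shut) to 1 (fully open), set as the call begins (left out, the last holds). The fingers move at their own pace and stop on an object; the grip force is fixed at half the most. Time passes only in rows, so rows that do not move let the fingers close. It gives the time, the measured TCP pose, the force and the opening at its end, in the units of the state.
- bot.read_state(): the state, without advancing time (a new reading comes with each control period).
- vision.capture(name): name is "scene" or "side" or "wrist"; returns a dict with "pixels" (400x640x3 uint8, blue, green, red), "fx", "fy", "cx", "cy" (pixels), "extrinsics" (4x4, takes a point from camera to world coordinates). Camera axes: x right, y down, z forward; pixel columns grow to the right and rows downward; lengths in m; the calibration is good to about 2 mm. A picture is of the moment at which its call begins. There is no depth.
- bot.hand_in(): hands the job in, once; it reports no verdict.
Trained networks look in a picture, given as the dict that the camera call returned (one of the last four; its "shot" number tells which), for a name from the list of things; names that differ only in an ending like _2 or _b are one class to them, and where a whole thing is asked for, a point or a joint stands for the part that bears it (a point fixed in the world has none). Each returns a list of dicts, best first, with "confidence" (0 to 1); they miss things now and then, are a little off and sometimes report something else, mostly with a low value. They report only what shows in the picture. A call takes as long as a camera call.
- nets.look_for(picture, query): "at" ([column, row] as shares, 0 to 1, of the picture: columns of its width, rows of its height, amid what is visible of it).
- nets.masks_of(picture, query): "region" (400x640 bool, what is visible of it) and "at" ([column, row] as shares, 0 to 1, of the picture: columns of its width, rows of its height, amid what is visible of it).
The state is a dict: "time_s": time; "joint_positions": joint angles; "qvel": joint speeds; "tau": joint torques, N m; "position": TCP position; "tcp_rot": TCP orientation; "force": force on the tool from outside, world axes, zero at the start; "moment": the same for the moment, N m; "opening": opening from 0.0 (shut) to 1.0 (fully open).
Only numpy, scipy, OpenCV 4.12 (cv2) and the standard library are available. Lean on these libraries where they do the work, as an engineer would, in place of code of your own. Each camera call takes 0.05 s, during which the arm holds its last target.

## Working session

There is one attempt and no reset: what is moved stays moved. The work goes in short steps, Python scripts to look and compute and a tool call to move; the robot and the scene stay as the last step left them, time stands still between calls to the robot, and variables do not carry over. Pictures are saved under pics/ and viewed, and the job is handed in when it is done.

Besides the shell and the picture viewer there is one more tool, called by a JSON object that holds its "fn" and its "kwargs", one argument or row to a line. play_rows: Moves the arm, as the interface text tells. Shift numbers are shares of 0.8 m and turn numbers shares of 60 degrees, none past 1 either way. Its arguments: {"type":"object","properties":{"series":{"type":"array"},"gripper":{"type":"number"}},"required":["series"]}

```bash
mkdir -p pics; ls
cat > h.py <<'E'
import numpy as np, cv2
from rig import bot, vision, nets
def save(p,n): cv2.imwrite('pics/'+n+'.png',p["pixels"])
def proj(p,X):
    T=np.linalg.inv(p["extrinsics"]); X=np.atleast_2d(X); c=X@T[:3,:3].T+T[:3,3]
    return np.c_[p["fx"]*c[:,0]/c[:,2]+p["cx"],p["fy"]*c[:,1]/c[:,2]+p["cy"]]
def ray(p,uv,z):
    E=np.array(p["extrinsics"]); d=E[:3,:3]@np.array([(uv[0]-p["cx"])/p["fx"],(uv[1]-p["cy"])/p["fy"],1]); o=E[:3,3]
    return o+d*(z-o[2])/d[2]
E
python3 - <<'E'
from h import *
s=bot.read_state(); print(bot.tips_ahead); print(s)
for n in ["scene","side"]:
    p=vision.capture(n); save(p,n+'0'); print(n,np.round(p["extrinsics"],3).tolist(),p["fx"])
    for q in ["bar_top","square_top","round_top","cross_top","lid_edge"]:
        for r in nets.look_for(p,q)[:2]:
            uv=np.array(r["at"])*[640,400]; print(q,round(r["confidence"],2),uv.round(1),ray(p,uv,.067).round(4))
E
```

```text
pics
0.0697
{'time_s': 0.0, 'joint_positions': array([ 5.93289088e+01,  3.02783453e+01,  8.21557023e+01, -5.47662981e-04,
        6.76870313e+01, -1.02283749e+01]), 'qvel': array([-0.02537301,  0.10759616,  0.00595358,  0.03841953, -0.0394722 ,
        0.08589543]), 'tau': array([-1.10899378e-03, -4.40033019e+01, -1.76596302e+01,  6.33506547e-02,
        5.79342199e-02, -1.77093789e-04]), 'position': array([0.21798407, 0.58514579, 0.29128191]), 'tcp_rot': array([[ 3.49266209e-01,  9.37022929e-01, -1.07036798e-03],
       [ 9.37021229e-01, -3.49267657e-01, -1.82211397e-03],
       [-2.08120749e-03, -3.66554678e-04, -9.99997767e-01]]), 'force': array([0.39552075, 0.43994078, 0.34682623]), 'moment': array([-0.00909155, -0.03620625, -0.02580466]), 'opening': 1.0023437870925558}
scene [[-0.157, 0.721, -0.675, 1.325], [0.988, 0.117, -0.104, 0.113], [0.004, -0.683, -0.73, 0.924], [0.0, 0.0, 0.0, 1.0]] 502.85835322114303
bar_top 0.64 [339.6 213.4] [0.5911 0.0492 0.067 ]
bar_top 0.4 [333.9 190.5] [0.5234 0.0271 0.067 ]
square_top 0.72 [365.5 191.1] [0.5135 0.1003 0.067 ]
square_top 0.26 [338.1 211.6] [0.5864 0.0453 0.067 ]
round_top 0.66 [336.3 208.5] [0.5778 0.0401 0.067 ]
cross_top 0.5 [371.6 213. ] [0.5785 0.12   0.067 ]
cross_top 0.32 [280.4 198.7] [ 0.5687 -0.091   0.067 ]
lid_edge 0.98 [282.5 195.3] [ 0.5577 -0.0884  0.067 ]
lid_edge 0.28 [335.8 213.3] [0.5923 0.0408 0.067 ]
side [[0.981, -0.122, 0.149, 0.438], [-0.192, -0.665, 0.722, -0.652], [0.011, -0.737, -0.676, 0.679], [0.0, 0.0, 0.0, 1.0]] 377.25239479314274
bar_top 0.2 [283.4 179.4] [0.5005 0.0894 0.067 ]
square_top 0.48 [282.2 178.2] [0.498  0.0947 0.067 ]
cross_top 0.61 [305.  172.2] [0.5594 0.1085 0.067 ]
lid_edge 0.61 [326.9 224.3] [ 0.5763 -0.0844  0.067 ]
```

```bash
python3 -c "
import cv2
a=cv2.imread('pics/scene0.png');b=cv2.imread('pics/side0.png')
cv2.imwrite('pics/sc_z.png',cv2.resize(a[150:270,220:420],None,fx=4,fy=4,interpolation=2))
cv2.imwrite('pics/sd_z.png',cv2.resize(b[130:270,230:400],None,fx=4,fy=4,interpolation=2))"
```

```text
(no output)
```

View pics/scene0.png

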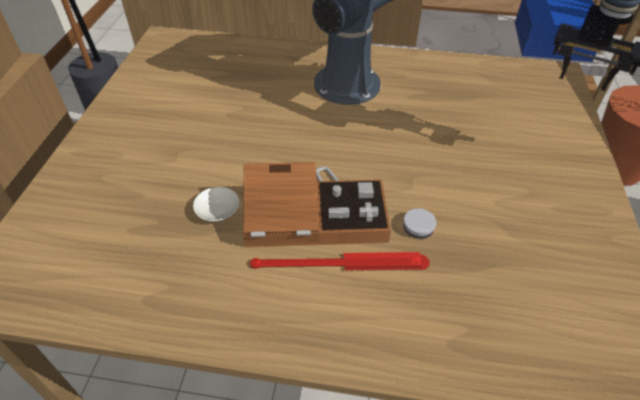

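View pics/sc_z.png

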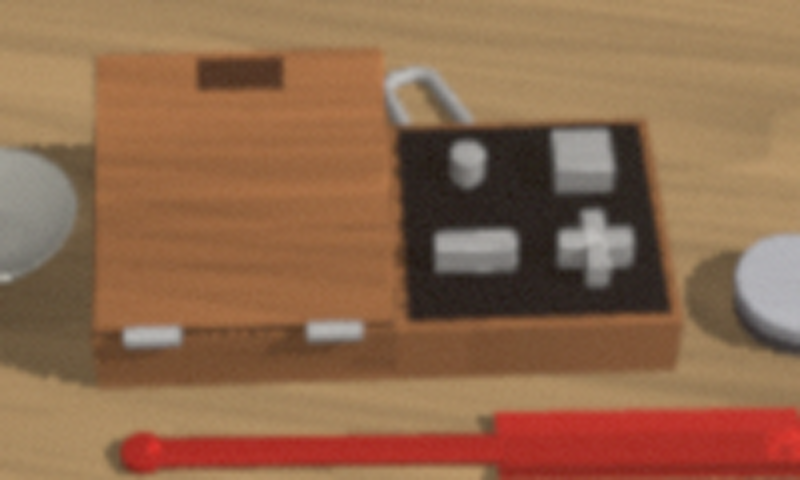

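View pics/sd_z.png

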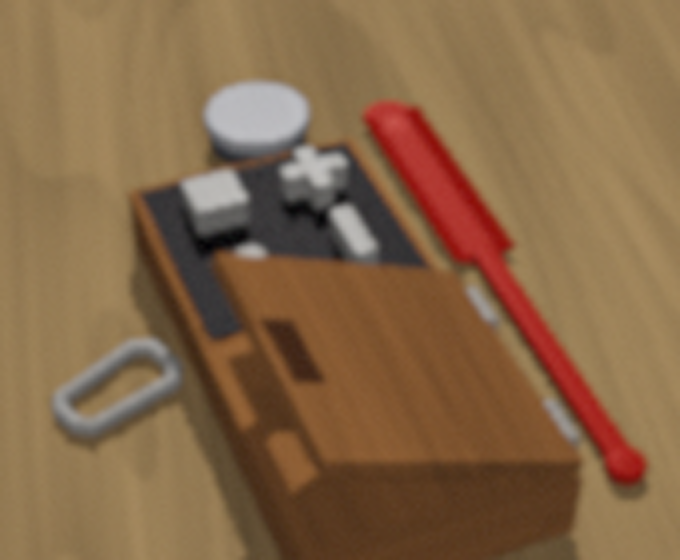

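```bash
cat > fit.py <<'E'
from h import *
from scipy.optimize import least_squares
A=vision.capture("scene");B=vision.capture("side")
a=lambda u,v:(A,(u/4+220,v/4+150)); b=lambda u,v:(B,(u/4+230,v/4+130))
mm=1e-3
F=[((-74,11,47),a(398,127)),((-74,159,47),a(640,122)),((74,159,47),a(670,308)),((74,11,47),a(408,318)),
((-34,51,67),a(468,148)),((-34,119,67),a(582,144)),((34,51,67),a(476,240)),((34,119,67),a(595,237)),
((-74,159,47),b(145,193)),((74,159,47),b(350,147)),((-34,119,67),b(214,188)),((34,119,67),b(314,172))]
L=[((-165,-83+-80,6),a(96,57)),((-165,3,6),a(382,51)),((-165,3,6),b(218,255)),((-165,-163,6),b(325,465))]
def W(q,P):
    c,s=np.cos(q[2]),np.sin(q[2]); P=np.array(P)*mm
    return np.array([q[0]+c*P[0]-s*P[1],q[1]+s*P[0]+c*P[1],P[2]])
def lid(t,P):
    x,y,z=P; return (80+x*np.cos(t)+z*np.sin(t),y,51-x*np.sin(t)+z*np.cos(t))
def res(q):
    r=[proj(c,W(q,P))[0]-uv for P,(c,uv) in F]+[proj(c,W(q,lid(q[3],P)))[0]-uv for P,(c,uv) in L]
    return np.ravel(r)
s=least_squares(res,[.55,.03,0,.4],loss='soft_l1'); q=s.x
print(q,np.degrees(q[2])); print(s.fun.reshape(-1,2).round(1) if 0 else res(q).reshape(-1,2).round(1))
for n,P in dict(round=(-34,51,67),square=(-34,119,67),bar=(34,51,67),cross=(34,119,67),lid_edge=lid(q[3],(-165,-80,6)),lid_in=(-60,-80,57)).items(): print(n,W(q,P).round(4))
E
python3 fit.py
```

```text
[ 0.55873019 -0.01078168  0.20082763  0.38643839] 11.506575402720701
[[-0.7  0.7]
 [-0.6  0.2]
 [ 0.3  1. ]
 [-0.3  0.6]
 [-0.4  1.3]
 [-0.1  1.4]
 [-0.3  0.1]
 [-0.1 -0. ]
 [-1.8 -0.7]
 [-1.1 -1.9]
 [-0.1 -0. ]
 [-0.4 -2.2]
 [-0.3 -0.2]
 [ 0.1 -0.7]
 [-1.1 -0.3]
 [-0.2  0.3]]
round [0.5152 0.0324 0.067 ]
square [0.5017 0.099  0.067 ]
bar [0.5819 0.046  0.067 ]
cross [0.5683 0.1126 0.067 ]
lid_edge [ 0.5055 -0.1033  0.1187]
lid_in [ 0.5159 -0.1011  0.057 ]
```

{"fn": "play_rows", "kwargs": {
  "series": [
    {"tx": 0.02, "ty": -0.045},
    {"tx": 0.02, "ty": -0.045},
    {"tx": 0.02, "ty": -0.045},
    {"tx": 0.02, "ty": -0.045},
    {"tx": 0.02, "ty": -0.045},
    {"tx": 0.02, "ty": -0.045},
    {"tx": 0.02, "ty": -0.045},
    {"tx": 0.02, "ty": -0.045},
    {"tx": 0.02, "ty": -0.045},
    {"tx": 0.02, "ty": -0.045}
  ],
  "gripper": 0
}}

```text
invalid input
```

{"fn": "play_rows", "kwargs": {
  "series": [
    {"tx": 0.02, "ty": -0.045},
    {"tx": 0.02, "ty": -0.045},
    {"tx": 0.02, "ty": -0.045},
    {"tx": 0.02, "ty": -0.045},
    {"tx": 0.02, "ty": -0.045},
    {"tx": 0.02, "ty": -0.045},
    {"tx": 0.02, "ty": -0.045},
    {"tx": 0.02, "ty": -0.045},
    {"tx": 0.02, "ty": -0.045},
    {}
  ]
}}

```text
invalid input
```

Perhaps every key is required in each row.

{"fn": "play_rows", "kwargs": {
  "series": [
    {"tx": 0.02, "ty": -0.045, "tz": 0, "turn": 0},
    {"tx": 0.02, "ty": -0.045, "tz": 0, "turn": 0},
    {"tx": 0.02, "ty": -0.045, "tz": 0, "turn": 0},
    {"tx": 0.02, "ty": -0.045, "tz": 0, "turn": 0},
    {"tx": 0.02, "ty": -0.045, "tz": 0, "turn": 0},
    {"tx": 0.02, "ty": -0.045, "tz": 0, "turn": 0},
    {"tx": 0.02, "ty": -0.045, "tz": 0, "turn": 0},
    {"tx": 0.02, "ty": -0.045, "tz": 0, "turn": 0},
    {"tx": 0.02, "ty": -0.045, "tz": 0, "turn": 0},
    {"tx": 0.02, "ty": -0.045, "tz": 0, "turn": 0}
  ],
  "gripper": 0
}}

```text
time_s: 1.7
position: [0.3788, 0.2242, 0.2926]
tcp_rot: [[0.349, 0.937, 0.001], [0.937, -0.349, 0.0], [0.001, 0.001, -1.0]]
force: [1.0, -0.8, 0.3]
opening: 0.172
```

{"fn": "play_rows", "kwargs": {
  "series": [
    {"tx": 0.02, "ty": -0.045, "tz": 0, "turn": 0},
    {"tx": 0.02, "ty": -0.045, "tz": 0, "turn": 0},
    {"tx": 0.02, "ty": -0.045, "tz": 0, "turn": 0},
    {"tx": 0.02, "ty": -0.045, "tz": 0, "turn": 0},
    {"tx": 0.02, "ty": -0.045, "tz": 0, "turn": 0},
    {"tx": 0.02, "ty": -0.045, "tz": 0, "turn": 0},
    {"tx": 0.02, "ty": -0.045, "tz": 0, "turn": 0},
    {"tx": 0.02, "ty": -0.045, "tz": 0, "turn": 0},
    {"tx": 0.02, "ty": -0.045, "tz": 0, "turn": 0},
    {"tx": 0, "ty": 0, "tz": 0, "turn": 0}
  ]
}}

```text
time_s: 2.7
position: [0.5252, -0.1032, 0.2927]
tcp_rot: [[0.353, 0.935, 0.005], [0.935, -0.353, -0.003], [-0.002, 0.006, -1.0]]
force: [0.2, 0.7, -0.1]
opening: 0.005
```

{"fn": "play_rows", "kwargs": {
  "series": [
    {"tx": 0, "ty": 0, "tz": -0.03, "turn": 0},
    {"tx": 0, "ty": 0, "tz": -0.03, "turn": 0},
    {"tx": 0, "ty": 0, "tz": -0.03, "turn": 0},
    {"tx": 0, "ty": 0, "tz": -0.03, "turn": 0},
    {"tx": 0, "ty": 0, "tz": -0.01, "turn": 0},
    {"tx": 0, "ty": 0, "tz": -0.01, "turn": 0},
    {"tx": 0, "ty": 0, "tz": -0.01, "turn": 0},
    {"tx": 0, "ty": 0, "tz": -0.01, "turn": 0},
    {"tx": 0, "ty": 0, "tz": -0.01, "turn": 0},
    {"tx": 0, "ty": 0, "tz": -0.01, "turn": 0}
  ]
}}

```text
time_s: 3.7
position: [0.5224, -0.0985, 0.148]
tcp_rot: [[0.349, 0.937, 0.001], [0.937, -0.349, -0.0], [-0.0, 0.001, -1.0]]
force: [-0.7, -0.2, 1.3]
opening: 0.008
```

{"fn": "play_rows", "kwargs": {
  "series": [
    {"tx": 0, "ty": 0, "tz": -0.01, "turn": 0},
    {"tx": 0, "ty": 0, "tz": -0.005, "turn": 0},
    {"tx": 0, "ty": 0, "tz": -0.005, "turn": 0},
    {"tx": 0, "ty": 0, "tz": 0, "turn": 0}
  ]
}}

```text
time_s: 4.1
position: [0.5222, -0.0983, 0.1317]
tcp_rot: [[0.35, 0.937, -0.0], [0.937, -0.35, 0.0], [0.0, -0.0, -1.0]]
force: [0.5, -0.4, -0.4]
opening: 0.003
```

{"fn": "play_rows", "kwargs": {
  "series": [
    {"tx": 0, "ty": 0, "tz": -0.003, "turn": 0},
    {"tx": 0, "ty": 0, "tz": -0.002, "turn": 0},
    {"tx": 0, "ty": 0, "tz": -0.001, "turn": 0},
    {"tx": 0, "ty": 0, "tz": 0, "turn": 0}
  ]
}}

```text
time_s: 4.5
position: [0.5224, -0.0984, 0.1274]
tcp_rot: [[0.349, 0.937, 0.0], [0.937, -0.349, -0.0], [0.0, 0.0, -1.0]]
force: [-0.5, -0.5, 0.5]
opening: 0.005
```

{"fn": "play_rows", "kwargs": {
  "series": [
    {"tx": 0, "ty": 0, "tz": -0.001, "turn": 0},
    {"tx": 0, "ty": 0, "tz": 0, "turn": 0}
  ]
}}

```text
time_s: 4.7
position: [0.5224, -0.0984, 0.1271]
tcp_rot: [[0.349, 0.937, 0.001], [0.937, -0.349, -0.0], [0.0, 0.001, -1.0]]
force: [-1.1, 0.0, 3.9]
opening: 0.006
```

{"fn": "play_rows", "kwargs": {
  "series": [
    {"tx": 0, "ty": 0, "tz": -0.001, "turn": 0},
    {"tx": 0, "ty": 0, "tz": -0.001, "turn": 0},
    {"tx": 0, "ty": 0, "tz": 0, "turn": 0}
  ]
}}

```text
time_s: 5.0
position: [0.5224, -0.0984, 0.1269]
tcp_rot: [[0.349, 0.937, 0.001], [0.937, -0.349, -0.001], [-0.0, 0.001, -1.0]]
force: [-3.0, 0.5, 15.1]
opening: 0.007
```

Stiff stop at tip 0.0572: lid shut. Lift and look.

{"fn": "play_rows", "kwargs": {
  "series": [
    {"tx": 0, "ty": 0, "tz": 0.02, "turn": 0},
    {"tx": 0, "ty": 0, "tz": 0.05, "turn": 0},
    {"tx": 0, "ty": 0, "tz": 0.05, "turn": 0},
    {"tx": 0, "ty": -0.06, "tz": 0.03, "turn": 0},
    {"tx": 0, "ty": -0.06, "tz": 0, "turn": 0},
    {"tx": 0, "ty": 0, "tz": 0, "turn": 0}
  ]
}}

```text
time_s: 5.6
position: [0.5239, -0.197, 0.245]
tcp_rot: [[0.354, 0.935, 0.006], [0.935, -0.354, -0.006], [-0.003, 0.008, -1.0]]
force: [-0.5, 0.8, 0.9]
opening: 0.008
```

Run:
```python
from h import *
for n,c in [("scene",(150,270,220,420)),("side",(130,270,230,400)),("wrist",(0,400,0,640))]:
    p=vision.capture(n); a=p["pixels"][c[0]:c[1],c[2]:c[3]]
    k=1 if n=="wrist" else 4
    cv2.imwrite(f'pics/{n}1.png',cv2.resize(a,None,fx=k,fy=k,interpolation=2))
print(bot.read_state()["position"])
```

```text
[ 0.52159356 -0.19076486  0.24281526]
```

View pics/scene1.png

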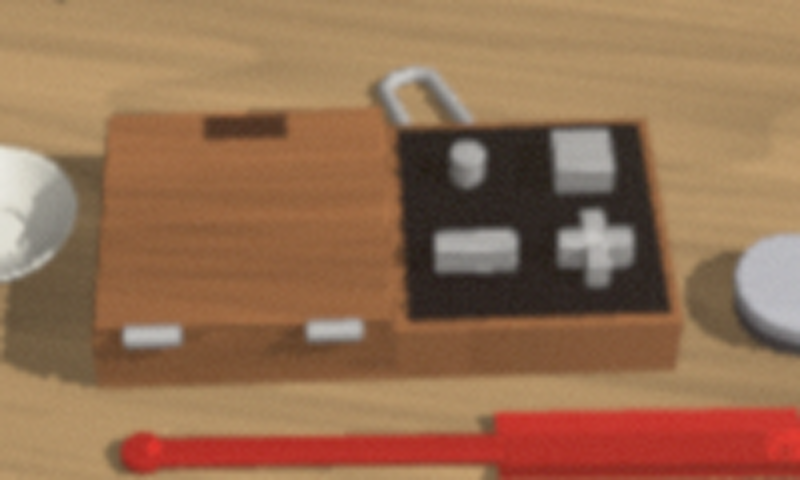

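View pics/side1.png

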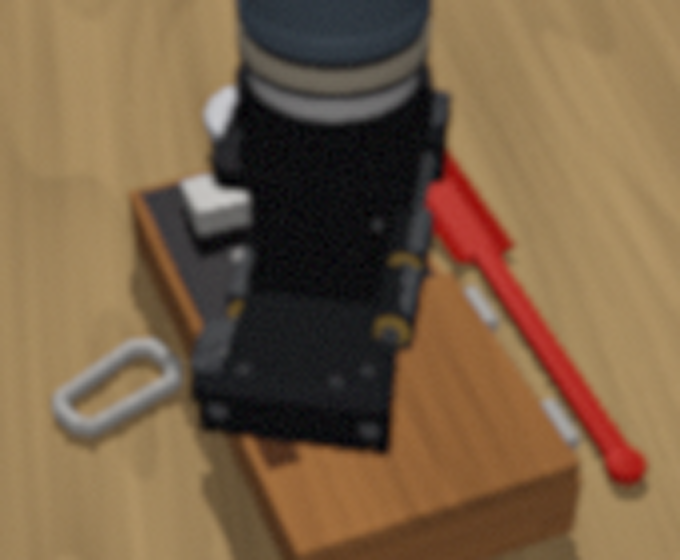

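View pics/wrist1.png

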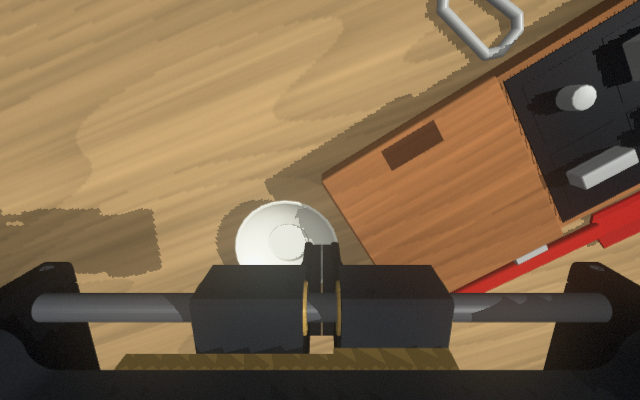

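{"fn": "play_rows", "kwargs": {
  "series": [
    {"tx": 0.011, "ty": 0.042, "tz": 0, "turn": 0},
    {"tx": 0.011, "ty": 0.042, "tz": 0, "turn": 0},
    {"tx": 0.011, "ty": 0.042, "tz": 0, "turn": 0},
    {"tx": 0.011, "ty": 0.042, "tz": 0, "turn": 0},
    {"tx": 0.011, "ty": 0.042, "tz": 0, "turn": 0},
    {"tx": 0.011, "ty": 0.042, "tz": 0, "turn": 0},
    {"tx": 0.011, "ty": 0.042, "tz": 0, "turn": 0},
    {"tx": 0, "ty": 0, "tz": 0, "turn": 0},
    {"tx": 0, "ty": 0, "tz": 0, "turn": 0}
  ]
}}

```text
time_s: 6.65
position: [0.5828, 0.0462, 0.2426]
tcp_rot: [[0.346, 0.938, -0.002], [0.938, -0.346, -0.0], [-0.001, -0.002, -1.0]]
force: [-0.7, -1.0, 0.6]
opening: 0.005
```

Run:
```python
from h import *
p=vision.capture("wrist"); save(p,"wrist2"); s=bot.read_state(); print(s["position"],s["time_s"])
for q in ["bar_top","square_top","round_top","cross_top"]:
    for r in nets.look_for(p,q)[:2]:
        uv=np.array(r["at"])*[640,400]; print(q,round(r["confidence"],2),uv.round(1),ray(p,uv,.067).round(4))
```

```text
[0.58288286 0.04508981 0.24275353] 6.7
bar_top 0.89 [319.8 195.6] [0.576  0.0477 0.067 ]
square_top 0.86 [347.   84.1] [0.4985 0.0988 0.067 ]
round_top 0.97 [278.2 130.3] [0.5126 0.0351 0.067 ]
round_top 0.47 [346.6  82.9] [0.4976 0.0988 0.067 ]
cross_top 0.77 [388.5 158.9] [0.5658 0.1124 0.067 ]
cross_top 0.64 [ 61.3 254.6] [ 0.5472 -0.1943  0.067 ]
```

View pics/wrist2.png

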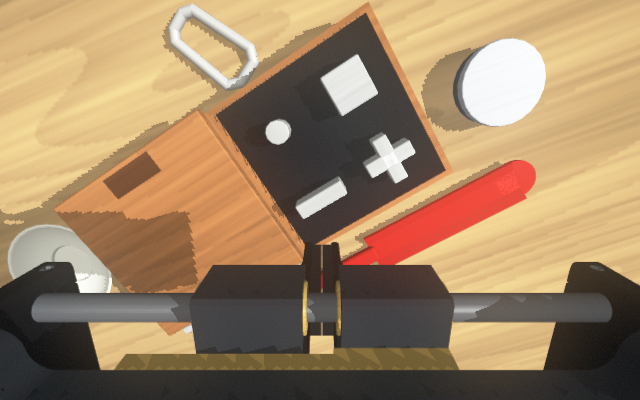

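{"fn": "play_rows", "kwargs": {
  "series": [
    {"tx": -0.003, "ty": 0, "tz": -0.03, "turn": 0},
    {"tx": 0, "ty": 0, "tz": -0.03, "turn": 0},
    {"tx": 0, "ty": 0, "tz": -0.03, "turn": 0},
    {"tx": 0, "ty": 0, "tz": -0.03, "turn": 0},
    {"tx": 0, "ty": 0, "tz": -0.01, "turn": 0},
    {"tx": 0, "ty": 0, "tz": 0, "turn": 0},
    {"tx": 0, "ty": 0, "tz": 0, "turn": 0}
  ]
}}

```text
time_s: 7.6
position: [0.582, 0.0436, 0.1402]
tcp_rot: [[0.35, 0.937, 0.001], [0.937, -0.35, -0.0], [0.0, 0.001, -1.0]]
force: [-0.5, -0.6, -0.2]
opening: 0.006
```

{"fn": "play_rows", "kwargs": {
  "series": [
    {"tx": 0, "ty": 0, "tz": -0.003, "turn": 0},
    {"tx": 0, "ty": 0, "tz": -0.003, "turn": 0},
    {"tx": 0, "ty": 0, "tz": -0.003, "turn": 0},
    {"tx": 0, "ty": 0, "tz": -0.003, "turn": 0}
  ]
}}

```text
time_s: 8.0
position: [0.5822, 0.044, 0.1305]
tcp_rot: [[0.349, 0.937, 0.002], [0.937, -0.349, -0.0], [0.0, 0.002, -1.0]]
force: [0.2, -0.5, 3.5]
opening: 0.009
```

{"fn": "play_rows", "kwargs": {
  "series": [
    {"tx": 0, "ty": 0, "tz": -0.002, "turn": 0},
    {"tx": 0, "ty": 0, "tz": 0, "turn": 0}
  ]
}}

```text
time_s: 8.2
position: [0.5822, 0.044, 0.1283]
tcp_rot: [[0.349, 0.937, 0.002], [0.937, -0.349, -0.0], [0.0, 0.002, -1.0]]
force: [2.1, -1.2, 2.8]
opening: 0.004
```

{"fn": "play_rows", "kwargs": {
  "series": [
    {"tx": 0, "ty": 0, "tz": -0.001, "turn": 0},
    {"tx": 0, "ty": 0, "tz": 0, "turn": 0},
    {"tx": 0, "ty": 0, "tz": 0.02, "turn": 0},
    {"tx": 0, "ty": 0, "tz": 0.03, "turn": 0},
    {"tx": 0, "ty": 0, "tz": 0.03, "turn": 0},
    {"tx": 0, "ty": 0, "tz": 0.03, "turn": 0},
    {"tx": 0, "ty": 0, "tz": 0, "turn": 0}
  ]
}}

```text
time_s: 8.9
position: [0.5821, 0.0443, 0.2177]
tcp_rot: [[0.349, 0.937, 0.004], [0.937, -0.349, -0.0], [0.001, 0.003, -1.0]]
force: [0.9, -0.5, 0.3]
opening: 0.004
```

Run:
```python
from h import *
p=vision.capture("scene"); cv2.imwrite('pics/scene3.png',cv2.resize(p["pixels"][150:270,220:420],None,fx=4,fy=4,interpolation=2))
p=vision.capture("wrist"); save(p,"wrist3"); s=bot.read_state(); print(s["position"],s["time_s"])
```

```text
[0.58051865 0.04432405 0.21490481] 9.0
```

View pics/wrist3.png

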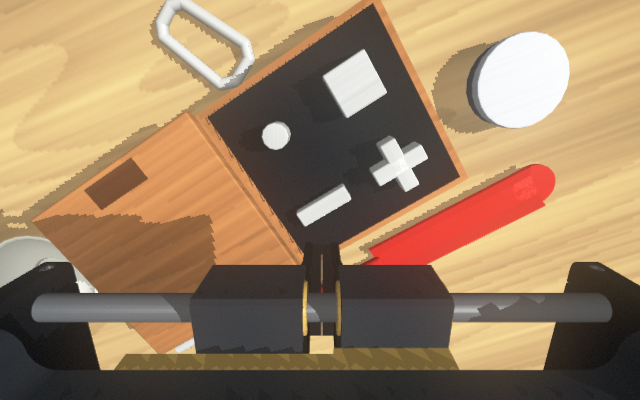

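View pics/scene3.png

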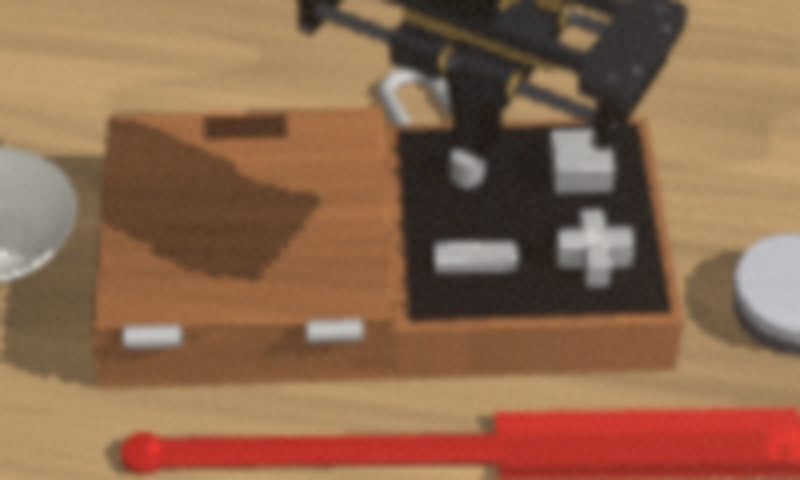

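{"fn": "play_rows", "kwargs": {
  "series": [
    {"tx": -0.034, "ty": 0.023, "tz": 0, "turn": 0},
    {"tx": -0.034, "ty": 0.023, "tz": 0, "turn": 0},
    {"tx": -0.034, "ty": 0.023, "tz": 0, "turn": 0},
    {"tx": 0, "ty": 0, "tz": 0, "turn": 0},
    {"tx": 0, "ty": 0, "tz": -0.03, "turn": 0},
    {"tx": 0, "ty": 0, "tz": -0.03, "turn": 0},
    {"tx": 0, "ty": 0, "tz": -0.03, "turn": 0},
    {"tx": 0, "ty": 0, "tz": 0, "turn": 0},
    {"tx": 0, "ty": 0, "tz": 0, "turn": 0}
  ]
}}

```text
time_s: 9.9
position: [0.4995, 0.0991, 0.1425]
tcp_rot: [[0.35, 0.937, -0.003], [0.937, -0.35, 0.0], [-0.001, -0.003, -1.0]]
force: [0.3, -0.6, 1.1]
opening: 0.002
```

Go to about 0.1275 (15 mm), slowly.

{"fn": "play_rows", "kwargs": {
  "series": [
    {"tx": 0, "ty": 0, "tz": -0.004, "turn": 0},
    {"tx": 0, "ty": 0, "tz": -0.003, "turn": 0},
    {"tx": 0, "ty": 0, "tz": -0.003, "turn": 0},
    {"tx": 0, "ty": 0, "tz": -0.003, "turn": 0},
    {"tx": 0, "ty": 0, "tz": -0.003, "turn": 0},
    {"tx": 0, "ty": 0, "tz": 0, "turn": 0}
  ]
}}

```text
time_s: 10.5
position: [0.5004, 0.0993, 0.1307]
tcp_rot: [[0.349, 0.937, 0.001], [0.937, -0.349, -0.0], [0.0, 0.001, -1.0]]
force: [0.3, 0.5, 1.2]
opening: 0.005
```

{"fn": "play_rows", "kwargs": {
  "series": [
    {"tx": 0, "ty": 0, "tz": -0.002, "turn": 0},
    {"tx": 0, "ty": 0, "tz": 0, "turn": 0}
  ]
}}

```text
time_s: 10.7
position: [0.5003, 0.0993, 0.129]
tcp_rot: [[0.349, 0.937, 0.001], [0.937, -0.349, -0.0], [0.0, 0.001, -1.0]]
force: [1.1, 0.3, 1.7]
opening: 0.004
```

{"fn": "play_rows", "kwargs": {
  "series": [
    {"tx": 0, "ty": 0, "tz": -0.002, "turn": 0},
    {"tx": 0, "ty": 0, "tz": 0, "turn": 0}
  ]
}}

```text
time_s: 10.9
position: [0.5002, 0.0993, 0.1273]
tcp_rot: [[0.349, 0.937, 0.001], [0.937, -0.349, 0.0], [0.0, 0.001, -1.0]]
force: [2.0, 0.2, 2.4]
opening: 0.004
```

{"fn": "play_rows", "kwargs": {
  "series": [
    {"tx": 0, "ty": 0, "tz": 0.02, "turn": 0},
    {"tx": 0, "ty": 0, "tz": 0.03, "turn": 0},
    {"tx": 0, "ty": 0, "tz": 0.03, "turn": 0},
    {"tx": 0, "ty": 0, "tz": 0.03, "turn": 0},
    {"tx": 0, "ty": 0, "tz": 0, "turn": 0}
  ]
}}

```text
time_s: 11.4
position: [0.5006, 0.0995, 0.2176]
tcp_rot: [[0.349, 0.937, 0.004], [0.937, -0.349, 0.0], [0.001, 0.004, -1.0]]
force: [0.9, -0.6, -0.0]
opening: 0.007
```

Run:
```python
from h import *
p=vision.capture("side"); cv2.imwrite('pics/side4.png',cv2.resize(p["pixels"][130:270,230:400],None,fx=4,fy=4,interpolation=2))
p=vision.capture("wrist"); save(p,"wrist4"); s=bot.read_state(); print(s["position"],s["time_s"])
for q in ["bar_top","square_top","round_top","cross_top"]:
    for r in nets.look_for(p,q)[:1]:
        uv=np.array(r["at"])*[640,400]; print(q,round(r["confidence"],2),uv.round(1),ray(p,uv,.067).round(4))
```

```text
[0.49912455 0.09937994 0.21513761] 11.5
bar_top 0.35 [317.8 207.8] [0.4952 0.0988 0.067 ]
square_top 0.78 [318.8 205.7] [0.4938 0.1001 0.067 ]
round_top 0.66 [256.1 250. ] [0.5117 0.0384 0.067 ]
cross_top 0.88 [360.9 258.8] [0.5494 0.1166 0.067 ]
```

View pics/wrist4.png

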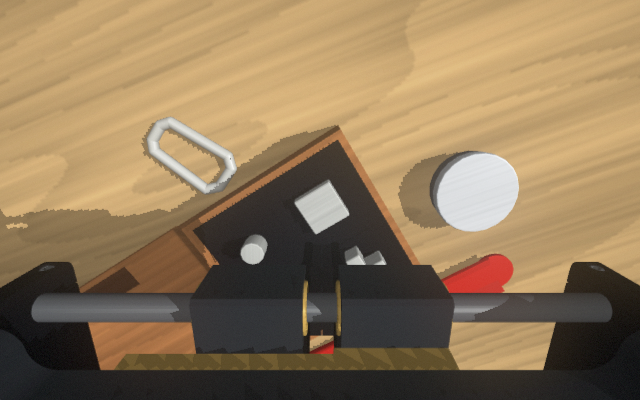

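View pics/side4.png

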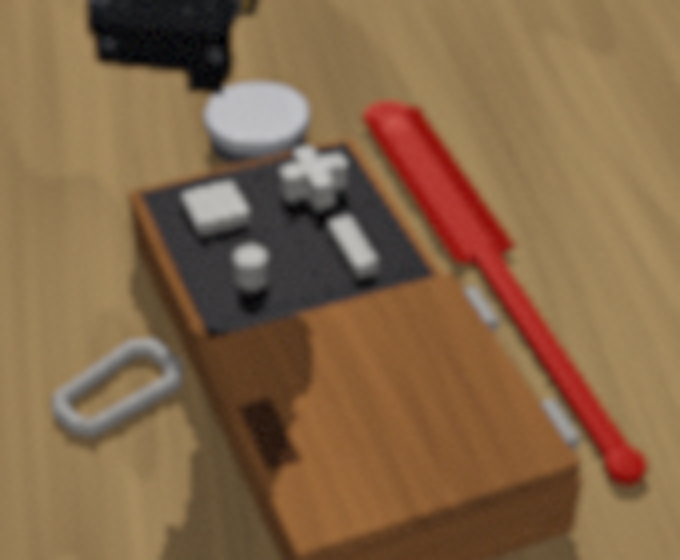

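{"fn": "play_rows", "kwargs": {
  "series": [
    {"tx": 0.009, "ty": -0.041, "tz": 0, "turn": 0},
    {"tx": 0.009, "ty": -0.041, "tz": 0, "turn": 0},
    {"tx": 0, "ty": 0, "tz": 0, "turn": 0},
    {"tx": 0, "ty": 0, "tz": -0.03, "turn": 0},
    {"tx": 0, "ty": 0, "tz": -0.03, "turn": 0},
    {"tx": 0, "ty": 0, "tz": -0.03, "turn": 0},
    {"tx": 0, "ty": 0, "tz": 0, "turn": 0},
    {"tx": 0, "ty": 0, "tz": 0, "turn": 0}
  ]
}}

```text
time_s: 12.5
position: [0.5137, 0.0341, 0.1428]
tcp_rot: [[0.349, 0.937, -0.002], [0.937, -0.349, 0.0], [-0.0, -0.002, -1.0]]
force: [-0.5, -0.4, 0.0]
opening: 0.005
```

{"fn": "play_rows", "kwargs": {
  "series": [
    {"tx": 0, "ty": 0, "tz": -0.004, "turn": 0},
    {"tx": 0, "ty": 0, "tz": -0.003, "turn": 0},
    {"tx": 0, "ty": 0, "tz": -0.003, "turn": 0},
    {"tx": 0, "ty": 0, "tz": -0.003, "turn": 0},
    {"tx": 0, "ty": 0, "tz": -0.003, "turn": 0},
    {"tx": 0, "ty": 0, "tz": -0.002, "turn": 0},
    {"tx": 0, "ty": 0, "tz": 0, "turn": 0}
  ]
}}

```text
time_s: 13.2
position: [0.5147, 0.0337, 0.129]
tcp_rot: [[0.349, 0.937, 0.001], [0.937, -0.349, -0.0], [0.0, 0.001, -1.0]]
force: [0.9, 1.1, 1.5]
opening: 0.004
```

{"fn": "play_rows", "kwargs": {
  "series": [
    {"tx": 0, "ty": 0, "tz": -0.002, "turn": 0},
    {"tx": 0, "ty": 0, "tz": 0, "turn": 0}
  ]
}}

```text
time_s: 13.4
position: [0.5146, 0.0337, 0.1273]
tcp_rot: [[0.349, 0.937, 0.001], [0.937, -0.349, -0.0], [0.0, 0.001, -1.0]]
force: [1.4, 0.8, 1.7]
opening: 0.006
```

Lift and retreat toward the left and up.

{"fn": "play_rows", "kwargs": {
  "series": [
    {"tx": 0, "ty": 0, "tz": 0.02, "turn": 0},
    {"tx": 0, "ty": 0, "tz": 0.05, "turn": 0},
    {"tx": 0, "ty": 0, "tz": 0.05, "turn": 0},
    {"tx": 0, "ty": 0, "tz": 0.05, "turn": 0},
    {"tx": -0.01, "ty": 0.05, "tz": 0, "turn": 0},
    {"tx": -0.01, "ty": 0.05, "tz": 0, "turn": 0},
    {"tx": -0.01, "ty": 0.05, "tz": 0, "turn": 0},
    {"tx": -0.01, "ty": 0.05, "tz": 0, "turn": 0},
    {"tx": -0.01, "ty": 0.05, "tz": 0, "turn": 0},
    {"tx": 0, "ty": 0, "tz": 0, "turn": 0}
  ]
}}

```text
time_s: 14.4
position: [0.472, 0.2373, 0.2628]
tcp_rot: [[0.344, 0.939, -0.002], [0.939, -0.344, 0.001], [-0.0, -0.003, -1.0]]
force: [-0.4, -0.7, 0.1]
opening: 0.006
```

Run:
```python
from h import *
p=vision.capture("scene"); save(p,"scene5f"); cv2.imwrite('pics/scene5.png',cv2.resize(p["pixels"][150:270,220:420],None,fx=4,fy=4,interpolation=2))
p=vision.capture("side"); cv2.imwrite('pics/side5.png',cv2.resize(p["pixels"][130:270,230:400],None,fx=4,fy=4,interpolation=2))
```

```text
(no output)
```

View pics/scene5.png

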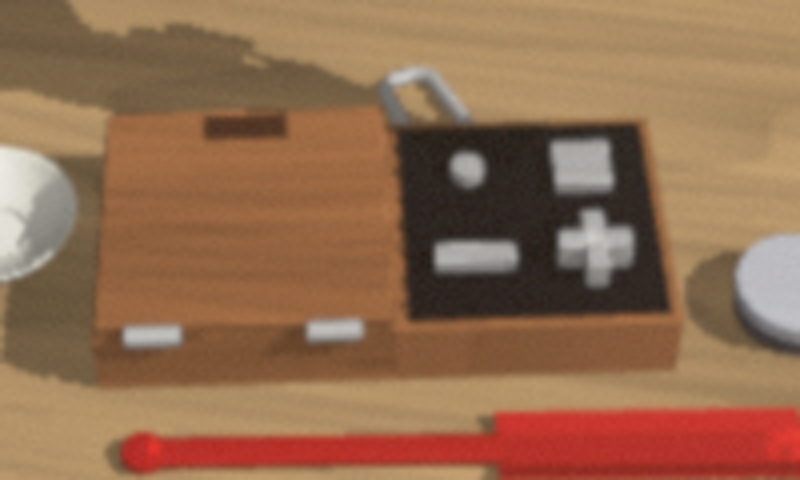

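View pics/side5.png

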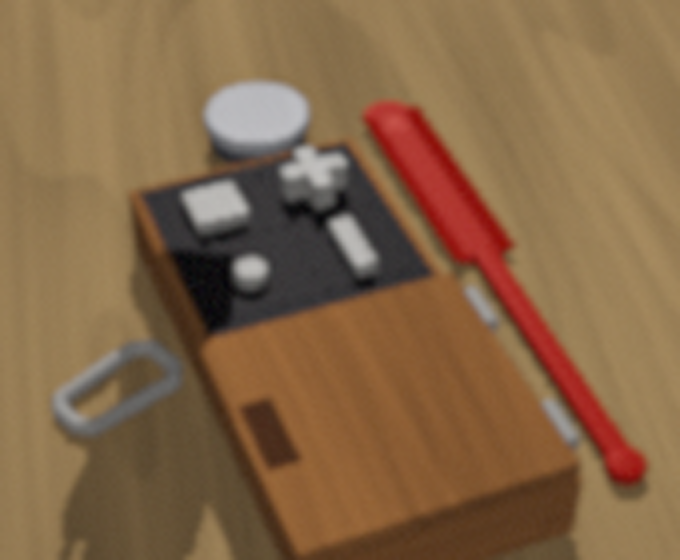

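All three keys are in (round at zoom pixel (468,168), square (582,160), bar (476,250)). The cross is up, the lid is shut and the bystanders have not moved.

```bash
python3 -c "
from rig import bot
print(bot.hand_in())"
```

```text
the job is handed in; nothing more can be done
None
```

I pushed the lid shut, then pressed the bar, the square and the small round key in that order, and handed the job in at about 14.5 s.

- **Lid:** it met a firm stop with the fingertips at about 57 mm, the height of a shut lid, at about 15 N. The last pictures show it lying flat.
- **Keys:** the bar's last measured depth was 8.4 mm. I then commanded 0.8 mm more, without a separate reading. The square and the round key each went to about 9.4 mm. These depths come from the measured tool height. Force while pressing was about 2–4 N.
- **Left alone:** the last scene and side pictures show the three keys lowered and the cross key still up. The dish, tin, carabiner and shoehorn look unmoved, and the arm is well clear of everything.
- **Failed call or disagreement:** the first two move calls were refused because some rows left out values; nothing moved. The two ways of locating the keys differed by up to about 6 mm. I used positions between them, and every press landed on its key.

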